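Refit the dryer lint screen and latch the lint trap

ROBOT

A 6-joint arm with a two-finger parallel gripper is mounted at the origin on the work surface. World frame = base frame: x ahead of the robot, y to its left, z up, the work surface at z = 0. Lengths are in m, angles in rad, forces in N, time in s.
With the tool pointing down it reaches from about 0.375 to 0.975 m from the base axis. Payload 3.8 kg.
Tool frame: the origin (TCP) lies midway between the tips of the shut fingers; the grasp point (between the pads) lies 19 mm behind it; z points along the fingers, y is the line along which they close (so a half turn about z gives the same grasp; the last joint's range is limited). The gripper opens to 85 mm and grips with 20 to 120 N. Pads are 22 mm wide; open, the fingers measure 114 mm over their backs; the gripper's body (76 mm by 85 mm) begins 54 mm behind the grasp point. The pads swing forward as they close: fully open they stand 13 mm farther back than shut.
Start: joints at [1.198, 0.264, 1.604, -0, 1.274, -0.037], TCP at [0.222, 0.637, 0.231] pointing down, gripper open.
Joint ranges: [-2.63, 2.63], [-0.94, 2.18], [0.31, 2.57], [-1.31, 4.45], [0, 2.66], [-2.55, 2.55]. Speed limits (rad/s): [2.57, 2.57, 3.14, 3.14, 3.14, 3.14].

INTERFACE

Orientations are given as a rotation vector (axis times angle).
In Python, from workcell import sensors, viewer, job gives the robot as it stands.
- The arm moves only by the shell command python3 -m inch 'ROWS' [FORCE]. ROWS is JSON, one flat list of numbers, 7 for each row, row after row: the shift along the tool's x, y, z in mm, then the turn, a rotation vector about the tool's x, y, z in degrees, then the finger opening in mm, from 0 to 85.4. A call has exactly 8 rows; each row shifts and turns the commanded pose from where the row before left it, along the tool's axes as they then stand; what a row does not reach is not made up. A row lasts 1/10 s, in which the tool goes at most 50 mm and 8.59 degrees, less where a joint would pass 70% of its speed; a pose out of reach is approached as far as the arm can. A call is refused whole if a number of a shift passes 50 or a number of a turn 8.59, either way. A call with a gripper value outside its range is refused whole. The fingers move at their own pace and stop on an object; FORCE is the grip in N (left out, the last holds). Time passes only in rows, so rows that do not move let the fingers close, or fill a call up. It gives the time, the measured TCP pose, the force, the opening and the grip force at its end, in the units of the state.
- sensors.read_state(): the state, without advancing time (a new reading comes with each control period).
- viewer.read_camera(name): name is "scene" or "side" or "wrist"; returns the picture (400x640x3 uint8, red, green, blue); there is no depth.
- viewer.camera_params(name): a dict with "K" (3x3 intrinsics, pixels), "k1" (the pictures are not rectified: a ray, as slopes to the right and down, at radius r is drawn at 1 + k1 r^2 times it, then the intrinsics apply), "world_to_cam" (4x4, takes a point from world to camera coordinates). Camera axes: x right, y down, z forward; pixel columns grow to the right and rows downward; lengths in m; the calibration is good to about 2 mm. A picture is of the moment at which its call begins: read the wrist's pose just before it. camera_params takes no time and is no camera call; for the wrist camera it gives the pose at the moment of the call.
- job.finish_job(): hands the job in; it is judged then, once.
The state is a dict: "time": time; "q": joint angles; "joint_vel": joint speeds; "joint_torque": joint torques, N m; "tool_pos": TCP position; "tcp_rot": TCP orientation; "wrist_force": force on the tool from outside, world axes, zero at the start; "torque": the same for the moment, N m; "width": opening from 0.0 (shut) to 1.0 (fully open); "grip_force": force on a finger pad.
Only numpy, scipy, OpenCV 4.12 (cv2) and the standard library are available. Lean on these libraries where they do the work, as an engineer would, in place of code of your own. Each camera call takes 0.05 s, during which the arm holds its last target. There are 200 camera calls.

TASK

Put the clean lint screen (the nearly square framed mesh with the upright grip) back into the open lint trap: grip side up and plain end towards the duct, lay it on the ledge inside and slide it fully home under the sprung hold-down flap. Then swing the window lid over and press its free edge down against the gasket until the catch snaps over it, and let go. Leave the other things on the counter where they are.

Things in the scene. Friction and masses are not known exactly. Their poses are not given: they have to be found in the camera images.
- trap: Lint trap: fixed open-topped steel box on the counter, 246 (x) x 156 (y) x 110 mm high, 3 mm walls, a 14 mm rim turned outwards round the top. Origin: centre of its underside; x points to the duct end, away from the robot. Inside 240 x 150 mm (x -120 to 120, y -75 to 75). A ledge with its top at z = 60 carries the screen on both sides and both ends.
- lay_down (a point): On the ledge (trap x = -33, y = 0, z = 60 mm; axes as the trap's): where the centre of the screen's underside goes first, the screen in line with the trap. It then has 12 mm to the near wall, 13 mm to the cross rod and 5 mm on either side.
- home (a point): On the ledge (trap x = 45, y = 0, z = 60 mm): where the centre of the screen's underside lies when the screen is fully home, its plain end against the inner wall at x = 120 mm. The screen slides there along +x from lay_down, under the rod and flap.
- cross_rod (a point): Middle of the 6 mm rod that runs from side to side in the trap (x = 58, z = 86 mm, 26 mm above the ledge). The screen's frame passes under it, its grip does not.
- screen: Lint screen, loose, 0.15 to 0.3 kg: metal mesh in an aluminium frame 150 (x) x 140 (y) x 10 mm, with a grey upright grip on top: 60 mm along x, 12 mm thick along y, z = 10 to 42 mm, centred at x = -40, y = 0 (near the -x end; the +x end is plain). Origin: centre of its underside. It starts flat on the counter to the right of the trap, grip up.
- screen_grip (a point): Point on the screen's grip to hold it by: the middle of the 12 mm thick grip, 32 mm above the screen's underside and 10 mm below the grip's top.
- holddown (a joint): Sprung hold-down flap in the trap, 50 mm wide, hung on the cross rod and sloping down towards the duct end. Angle in rad: 0 = at rest, its end 2 mm above the ledge; about 0.2 with the screen under it. The screen's plain end lifts it as it slides in; it then presses with about 3 N, and the push takes some 5 N.
- holddown_tip (a point): Underside of the flap's rolled end (at rest 98 mm along the trap's x, 62 mm high).
- lid (a joint): Lid angle in rad: 0 = on its stop, 0.013 = latched, 1.57 = upright; starts at 1.7 to 1.95, leaning out to the trap's left (+y). Steel frame with clear window, 274 x 193 mm, 6 mm thick, round bead on the free edge. The stiff hinge stays where left (3 N to swing). Below 0.05 the gasket resists: latching takes about 15 N at lid_press; let go unlatched it stays above 0.04.
- lid_hinge (a point): On the hinge line at the middle of its length: trap x = 0, y = +95, z = 114 mm (level with the lid's underside when closed). The hinge line runs along the trap's x.
- lid_press (a point): On the lid's outer face (the upper one when closed), 165 mm from the hinge line, at the middle: on the steel frame bar along the free edge, the place to push down. Closed it lies at trap y = -70, z = 120 mm. The catch's hook begins 21 mm farther out.
- catch (a joint): Spring-steel catch, an upright clip 56 mm wide on the outside of the trap's -y wall, at the middle, its top at z = 136 mm. Angle in rad: 0 = sprung in; the lid's bead pushes it outwards to about 0.09 as the lid goes down and it snaps back to 0 over the bead. It needs no other handling.
- catch_hook (a point): The catch's hook, over the bead when latched: trap y = -94, z = 123 mm.
- blade_screen: Bystander: another dryer's lint screen, long and narrow, 292 x 120 x 8 mm, no upright grip, lying flat on the robot's side of the screen. Origin: about its centre, on the counter.
- jug: Bystander: white detergent jug 90 x 150 mm, 230 mm tall, at the left. Origin: centre of its underside.
- spray_can: Bystander: spray can, 66 mm across, 190 mm tall, at the left. Origin: centre of its underside.
- carton: Bystander: cardboard carton 100 x 190 x 75 mm, at the left near the robot. Origin: centre of its underside.
- mug: Bystander: white mug, 82 mm across, 95 mm tall, at the right beyond the screen. Origin: centre of its underside.
- lint_brush: Bystander: brush 240 mm long lying at the right of the screen.
- screwdriver: Bystander: black screwdriver 170 mm long, lying between trap and screen, roughly along the trap's side.
- tape_roll: Bystander: roll of foil tape lying flat, 110 mm across, 48 mm high, left of the trap's near end. Origin: centre of its underside.

How it is judged:
On the way:
1. the screen lies on the trap's ledge, fully home under the hold-down flap, with the lid still open (x of screen in the frame of trap above 0.037 m and y of screen in the frame of trap between -0.012 and 0.012 m and z of screen in the frame of trap between 0.055 and 0.066 m and angle between screen's own z axis and vertical below 0.08 rad and value of joint holddown above 0.1 rad and value of joint lid above 0.3 rad), for 0.2 s.
At the end, for the whole second after the job is handed in: The screen lies flat (0.08 rad) on the trap's ledge, grip up, its plain end within 8 mm of the stop and within 12 mm of the middle line, at rest, the hold-down flap resting on it (flap above 0.1 rad); the lid is latched (below 0.025 rad) and the catch sprung back (below 0.03 rad) (x of screen in the frame of trap above 0.037 m and y of screen in the frame of trap between -0.012 and 0.012 m and z of screen in the frame of trap between 0.055 and 0.066 m and angle between screen's own z axis and vertical below 0.08 rad and value of joint holddown above 0.1 rad and value of joint lid below 0.025 rad and value of joint catch below 0.03 rad and linear speed of screen below 0.02 m/s); the robot touches nothing.
It fails at once if one of the other things on the counter is moved by more than 40 mm (distance of any of blade_screen, jug, spray_can, carton, mug, lint_brush, screwdriver, tape_roll from where it was at the start of the episode above 0.04 m).
It also fails if it takes over 72 s, if anything falls off the work surface, if the arm or the gripper's body presses on something with over 40 N, if the wrist force passes 120 N, or if a joint passes its speed limit or range.

## Working session

There is one attempt and no reset: what is moved stays moved. The work goes in short steps, Python scripts to look and compute and a shell command to move; the robot and the scene stay as the last step left them, time stands still between calls to the robot, and variables do not carry over. Pictures are saved under pics/ and viewed, at most 10 in all, crops included, and the job is handed in when it is done.

```bash
ls; mkdir -p pics
python3 - <<'E'
from workcell import sensors, viewer
import cv2,numpy as np
for n in ["scene","side"]:
    im=viewer.read_camera(n); cv2.imwrite(f"pics/{n}0.png",im[:,:,::-1])
    p=viewer.camera_params(n); print(n,np.round(p["K"],1).tolist(),p["k1"],np.round(p["world_to_cam"],3).tolist())
s=sensors.read_state();print(s)
E
```

```text
pics
scene [[397.2, 0.0, 314.8], [0.0, 397.2, 200.7], [0.0, 0.0, 1.0]] 0.02140851526367757 [[-0.038, 0.999, -0.018, 0.049], [0.755, 0.017, -0.655, -0.319], [-0.654, -0.039, -0.755, 1.5], [0.0, 0.0, 0.0, 1.0]]
side [[442.6, 0.0, 320.1], [0.0, 442.6, 198.4], [0.0, 0.0, 1.0]] -0.052268812381106595 [[0.791, -0.611, 0.019, -0.378], [-0.381, -0.517, -0.766, 0.26], [0.478, 0.599, -0.642, 1.074], [0.0, 0.0, 0.0, 1.0]]
{'time': 0.1, 'q': array([ 1.19808173e+00,  2.64663100e-01,  1.60528087e+00,  4.46238142e-05,
        1.27370112e+00, -3.69003346e-02]), 'joint_vel': array([-9.78069320e-07, -1.17069326e-03, -1.09018555e-03, -1.06574131e-03,
       -6.65110733e-04, -9.22934833e-04]), 'joint_torque': array([ 2.59395401e-04, -5.16701782e+01, -3.68590343e+01, -7.30986983e-06,
        6.22483087e-03,  6.75293762e-06]), 'tool_pos': array([0.22217806, 0.63666579, 0.23007299]), 'tcp_rot': array([-0.524964  , -3.09695373,  0.00314249]), 'wrist_force': array([ 0.06249997, -0.00255368, -0.02539152]), 'torque': array([-0.00983099,  0.00618284, -0.03534424]), 'grip_force': 0.0, 'width': 1.0012455912692098}
```

View pics/scene0.png

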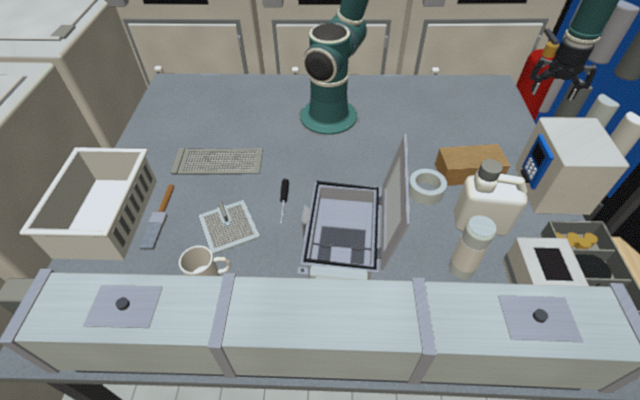

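View pics/side0.png

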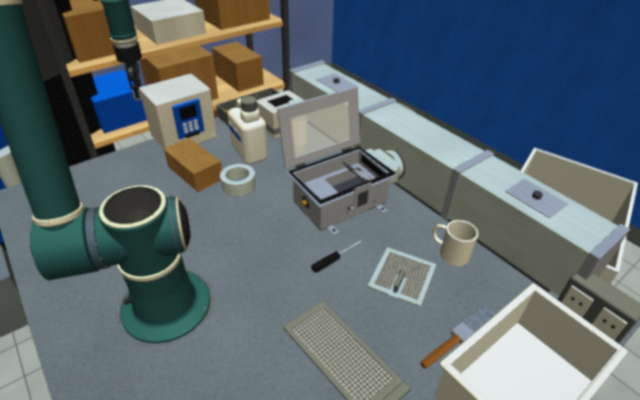

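The scene view shows the trap at about (342,225), the lid leaning out at (397,195), the screen at (228,226) with its grip at (223,211), and the arm at the upper right. The side view shows the screen at (402,275) and the trap at (343,180).

```bash
cat > h.py <<'E'
import numpy as np,cv2
from scipy.spatial.transform import Rotation as R
from workcell import sensors, viewer
def cam(n):
    p=viewer.camera_params(n); return np.array(p["K"]),p["k1"],np.array(p["world_to_cam"])
def ray(c,uv):
    K,k1,T=c; uv=np.atleast_2d(np.array(uv,float)); d=np.c_[(uv[:,0]-K[0,2])/K[0,0],(uv[:,1]-K[1,2])/K[1,1]]
    s=d.copy()
    for _ in range(10): s=d/(1+k1*(s**2).sum(1,keepdims=True))
    Rr=T[:3,:3]; return -Rr.T@T[:3,3], np.c_[s,np.ones(len(s))]@Rr
def onz(c,uv,z):
    o,d=ray(c,uv); return o+d*((z-o[2])/d[:,2])[:,None]
def proj(c,P):
    K,k1,T=c; q=np.atleast_2d(P)@T[:3,:3].T+T[:3,3]; s=q[:,:2]/q[:,2:]; s=s*(1+k1*(s**2).sum(1,keepdims=True))
    return np.c_[s[:,0]*K[0,0]+K[0,2],s[:,1]*K[1,1]+K[1,2]]
def tri(c1,u1,c2,u2):
    o1,d1=ray(c1,u1);o2,d2=ray(c2,u2);d1=d1[0];d2=d2[0]
    t=np.linalg.lstsq(np.c_[d1,-d2],o2-o1,rcond=None)[0];a=o1+t[0]*d1;b=o2+t[1]*d2
    return (a+b)/2,np.linalg.norm(a-b)
E
python3 - <<'E'
from h import *
im=cv2.imread("pics/scene0.png"); sc=cam("scene")
sub=im[195:255,190:265].astype(int)
h=cv2.cvtColor(im,cv2.COLOR_BGR2HSV)
print(h[150,330],im[150,330],im[225,228],im[247,235],im[262,302])
# counter is bluish: mask on R-B
m=((im[:,:,2].astype(int)-im[:,:,0])>-8).astype(np.uint8); m[:195]=0;m[254:]=0;m[:,:190]=0;m[:,265:]=0
cs=max(cv2.findContours(m,0,2)[0],key=cv2.contourArea)
r=cv2.minAreaRect(cs);b=cv2.boxPoints(r);print(b); print(onz(sc,b,0.005))
a=cv2.resize(im[130:290,180:420],None,fx=3.3,fy=3.3,interpolation=cv2.INTER_CUBIC);cv2.imwrite("pics/c1.png",a)
E
```

```text
[101  28 146] [146 140 130] [151 153 148] [143 138 127] [168 154 145]
[[202.47968 216.543  ]
 [242.07242 202.40274]
 [253.40726 234.14029]
 [213.81451 248.28055]]
[[ 0.4980565  -0.36473393  0.005     ]
 [ 0.4400483  -0.25539749  0.005     ]
 [ 0.55879148 -0.20375501  0.005     ]
 [ 0.60992237 -0.30751927  0.005     ]]
```

View pics/c1.png

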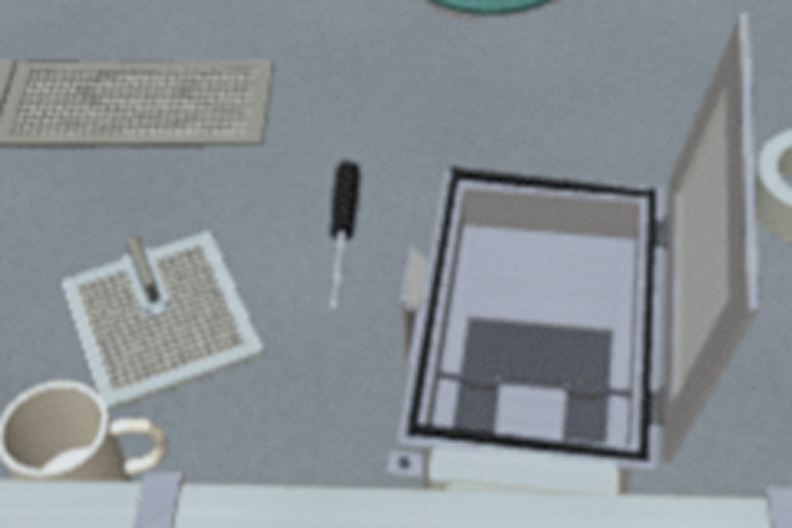

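Crop (3.3x, offset 180,130): screen corners at about (64,284), (210,234), (262,347), (108,403); grip near the upper edge at (142,265), so the plain end points away from the robot. Gasket corners are at (452,170), (656,190), (648,456), (412,440). Lid free edge runs from (742,14) to (757,308).

Run:
```python
from h import *
sc=cam("scene"); f=lambda p:np.array(p,float)/3.3+[180,130]-0.35
def rect(P):
    c=P.mean(0); e=(P[1:]-P[:-1])[:3]; return c,np.linalg.norm(e,axis=1)
S=onz(sc,f([(64,284),(210,234),(262,347),(108,403)]),0.008); print("screen",S.round(3),rect(S))
v=(S[2]+S[3]-S[0]-S[1]);w=(S[1]+S[2]-S[0]-S[3]);print("yaw",np.degrees([np.arctan2(v[1],v[0]),np.arctan2(w[1],w[0])-np.pi/2]))
G=onz(sc,f([(132,238),(152,298)]),0.042);print("grip",G.round(3),np.degrees(np.arctan2(*(G[1]-G[0])[1::-1])))
T=onz(sc,f([(452,170),(656,190),(648,456),(412,440)]),0.111);print("trap gasket",T.round(3),rect(T))
v=(T[2]+T[3]-T[0]-T[1]);w=(T[1]+T[2]-T[0]-T[3]);print("yaw",np.degrees([np.arctan2(v[1],v[0]),np.arctan2(w[1],w[0])-np.pi/2]))
si=cam("side");
print(proj(si,np.vstack([S,G,T])).round(0).tolist())
```

```text
screen [[ 0.498 -0.374  0.008]
 [ 0.435 -0.252  0.008]
 [ 0.563 -0.187  0.008]
 [ 0.624 -0.308  0.008]] (array([ 0.52975191, -0.28027242,  0.008     ]), array([0.13747691, 0.14353809, 0.13573875]))
yaw [27.43576779 26.76763066]
grip [[ 0.471 -0.311  0.042]
 [ 0.538 -0.281  0.042]] 24.423366094177986
trap gasket [[ 0.447 -0.025  0.111]
 [ 0.466  0.148  0.111]
 [ 0.726  0.125  0.111]
 [ 0.717 -0.044  0.111]] (array([0.58900916, 0.0508033 , 0.111     ]), array([0.17382905, 0.2604244 , 0.16940872]))
yaw [-4.55877813 -4.74210874]
[[420.0, 303.0], [367.0, 284.0], [386.0, 247.0], [433.0, 264.0], [396.0, 283.0], [406.0, 263.0], [318.0, 205.0], [287.0, 172.0], [358.0, 147.0], [393.0, 173.0]]
```

```bash
cat >> h.py <<'E'
def down(ya):  # tool down, tool y at world angle ya (deg)
    a=np.radians(ya); y=np.array([np.cos(a),np.sin(a),0]); z=np.array([0,0,-1.]); return R.from_matrix(np.c_[np.cross(y,z),y,z])
def plan(segs,start=None):
    """segs: (pos, R, nrows, opening). Prints the rows for each group of 8."""
    if start is None:
        s=sensors.read_state(); start=(s["tool_pos"],R.from_rotvec(s["tcp_rot"]))
    p,r=np.array(start[0]),start[1]; rows=[]
    for P,Q,n,o in segs:
        P=np.array(P,float); step=(P-p)/n; rv=(Q*r.inv()).as_rotvec()/n
        for _ in range(n):
            t=np.round(r.inv().apply(step)*1000,1); w=np.round(np.degrees(r.inv().apply(rv)),2)
            rows.append([*t,*w,o]); p=p+step; r=R.from_rotvec(rv)*r
    for i in range(0,len(rows),8): print(','.join('%g'%(v+0) for q in rows[i:i+8] for v in q))
E
python3 - <<'E'
from h import *
print(viewer.camera_params("wrist")["world_to_cam"], R.from_rotvec(sensors.read_state()["tcp_rot"]).as_matrix().round(3))
# rotation passes tool y 70.8 -> -63
plan([((.26,.58,.40),down(62.8),4,85),((.43,.10,.40),down(-21),12,85),((.46,-.29,.24),down(-63),8,85)])
E
```

```text
[[ 0.32945168  0.94417063 -0.00184733 -0.67496411]
 [ 0.89517396 -0.31173186  0.31856996 -0.04200897]
 [ 0.30020853 -0.10660709 -0.94789755  0.3799658 ]
 [ 0.          0.          0.          1.        ]] [[-0.944  0.33  -0.001]
 [ 0.33   0.944 -0.002]
 [ 0.    -0.002 -1.   ]]
-13.6,-10.3,-42.5,-0.03,0,1.99,85,-13.9,-9.8,-42.5,-0.03,0,1.99,85,-14.3,-9.3,-42.5,-0.03,0,1.99,85,-14.6,-8.8,-42.5,-0.03,0,1.99,85,-30.9,-29.1,0,0,0,6.98,85,-34.2,-25.1,0,0,0,6.98,85,-37,-20.8,0,0,0,6.98,85,-39.2,-16.1,0,0,0,6.98,85
-40.9,-11.2,0,0,0,6.98,85,-42,-6.2,0,0,0,6.98,85,-42.4,-1,0,0,0,6.98,85,-42.2,4.1,0,0,0,6.98,85,-41.4,9.2,0,0,0,6.98,85,-40,14.2,0,0,0,6.98,85,-38,19,0,0,0,6.98,85,-35.4,23.4,0,0,0,6.98,85
-44.2,21,20,0,0,5.25,85,-42.1,24.9,20,0,0,5.25,85,-39.6,28.7,20,0,0,5.25,85,-36.8,32.2,20,0,0,5.25,85,-33.7,35.4,20,0,0,5.25,85,-30.3,38.3,20,0,0,5.25,85,-26.7,41,20,0,0,5.25,85,-22.8,43.2,20,0,0,5.25,85
```

```bash
python3 -m inch '[-14,-10,-42,0,0,2,85,-14,-10,-42,0,0,2,85,-14,-9,-42,0,0,2,85,-15,-9,-42,0,0,2,85,-31,-29,0,0,0,7,85,-34,-25,0,0,0,7,85,-37,-21,0,0,0,7,85,-39,-16,0,0,0,7,85]' 40
python3 -m inch '[-41,-11,0,0,0,7,85,-42,-6,0,0,0,7,85,-42,-1,0,0,0,7,85,-42,4,0,0,0,7,85,-41,9,0,0,0,7,85,-40,14,0,0,0,7,85,-38,19,0,0,0,7,85,-35,23,0,0,0,7,85]'
python3 -m inch '[-44,21,20,0,0,5.25,85,-42,25,20,0,0,5.25,85,-40,29,20,0,0,5.25,85,-37,32,20,0,0,5.25,85,-34,35,20,0,0,5.25,85,-30,38,20,0,0,5.25,85,-27,41,20,0,0,5.25,85,-23,43,20,0,0,5.25,85]'
python3 - <<'E'
from h import *
s=sensors.read_state(); im=viewer.read_camera("wrist"); cv2.imwrite("pics/w1.png",im[:,:,::-1]); c=cam("wrist"); np.savez("w1",*c)
M=R.from_rotvec(s["tcp_rot"]).as_matrix();print(s["tool_pos"],np.degrees(np.arctan2(M[1,1],M[0,1])),M[:,2],s["time"], (-c[2][:3,:3].T@c[2][:3,3]).round(3))
E
```

```text
time: 0.9
tool_pos: [0.3173, 0.4191, 0.3988]
tcp_rot: [1.463, 2.78, -0.001]
wrist_force: [1.3, 0.5, 1.3]
width: 0.997
grip_force: 0.0
time: 1.7
tool_pos: [0.4289, 0.1003, 0.3989]
tcp_rot: [-2.597, -1.768, 0.0]
wrist_force: [0.8, 0.0, 0.8]
width: 0.996
grip_force: 0.0
time: 2.5
tool_pos: [0.4543, -0.269, 0.2467]
tcp_rot: [-3.058, -0.72, 0.0]
wrist_force: [0.6, -0.0, 0.5]
width: 0.997
grip_force: 0.0
[ 0.4543221  -0.26904944  0.24669413] -63.48160302421118 [-1.05876163e-04  3.06204795e-04 -9.99999948e-01] 2.5 [ 0.529 -0.237  0.384]
```

View pics/w1.png

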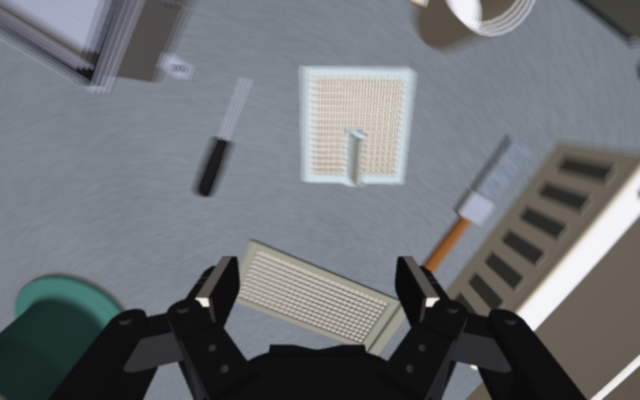

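The wrist view (blurred, arm still settling) shows the screen with corners at about (300,68), (416,68), (405,184), (303,182) and the grip top at (356,155). I'll take a settled shot and crop it.

Run:
```python
from h import *
viewer.read_camera("wrist")
s=sensors.read_state(); c=cam("wrist"); im=viewer.read_camera("wrist"); cv2.imwrite("pics/w2.png",im[:,:,::-1]); np.savez("w2",*c)
M=R.from_rotvec(s["tcp_rot"]).as_matrix();print(s["tool_pos"],np.degrees(np.arctan2(M[1,1],M[0,1])))
cv2.imwrite("pics/c2.png",cv2.resize(im[50:200,270:450,::-1],None,fx=4,fy=4,interpolation=cv2.INTER_CUBIC))
```

```text
[ 0.45271959 -0.27090167  0.24360785] -63.61487505241868
```

View pics/c2.png

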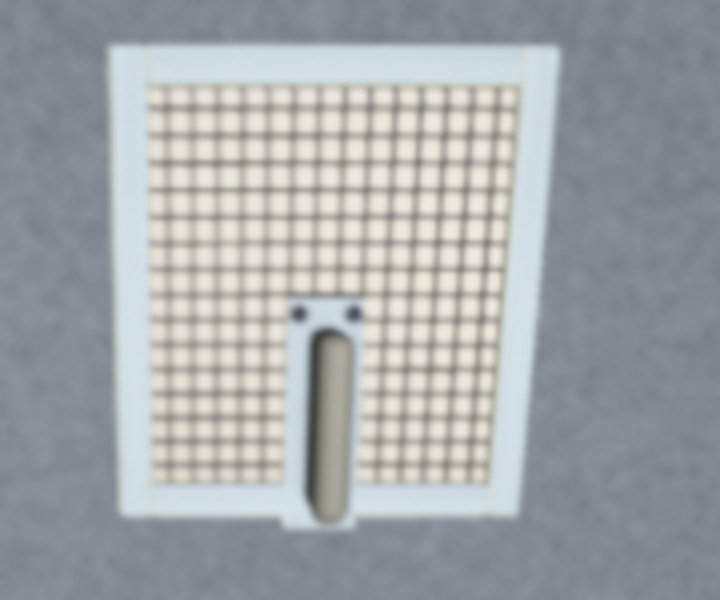

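Sharp crop (4x, offset 270,50): frame corners (110,45), (560,47), (519,517), (121,516); grip top runs from (334,332) to (328,522).

Run:
```python
from h import *
c=[v for v in np.load("w2.npz").values()]; c[1]=float(c[1])
f=lambda p:np.array(p,float)/4+[270,50]-.4
S=onz(c,f([(110,45),(560,47),(519,517),(121,516)]),0.010);print(S.round(4),[np.linalg.norm(S[i]-S[i-1]).round(4) for i in range(4)])
v=S[0]+S[1]-S[2]-S[3];a=np.arctan2(v[1],v[0]);w=S[0]+S[3]-S[1]-S[2];C=S.mean(0)
print("C",C,np.degrees([a,np.arctan2(w[1],w[0])-np.pi/2]),"grip from frame",C-.04*np.array([np.cos(a),np.sin(a),0]))
G=onz(c,f([(334,332),(328,522)]),0.042);print(G,G.mean(0),np.linalg.norm(G[0]-G[1]),np.degrees(np.arctan2(*(G[0]-G[1])[1::-1])))
```

```text
[[ 0.5672 -0.1855  0.01  ]
 [ 0.6288 -0.3098  0.01  ]
 [ 0.4956 -0.3768  0.01  ]
 [ 0.4339 -0.2522  0.01  ]] [np.float64(0.149), np.float64(0.1387), np.float64(0.1491), np.float64(0.139)]
C [ 0.53135624 -0.28106828  0.01      ] [26.65397979 26.35637269] grip from frame [ 0.49560696 -0.29901233  0.01      ]
[[ 0.52244515 -0.28397299  0.042     ]
 [ 0.46966088 -0.31072326  0.042     ]] [ 0.49605301 -0.29734812  0.042     ] 0.05917563827884082 26.875207774547427
```

Run:
```python
from h import *
plan([((.496,-.298,.10),down(-63.4),5,60),((.496,-.298,.06),down(-63.4),3,60),((.496,-.298,.015),down(-63.4),4,60)])
```

```text
5.1,9.2,28.9,-0.05,0.03,-0.01,60,5.1,9.2,29,-0.05,0.03,-0.01,60,5.1,9.1,29,-0.05,0.03,-0.01,60,5.1,9.1,29,-0.05,0.03,-0.01,60,5,9.1,29,-0.05,0.03,-0.01,60,0,0,13.3,0,0,0,60,0,0,13.3,0,0,0,60,0,0,13.3,0,0,0,60
0,0,11.2,0,0,0,60,0,0,11.2,0,0,0,60,0,0,11.2,0,0,0,60,0,0,11.2,0,0,0,60
```

```bash
python3 -m inch '[5.1,9.2,29,0,0,0,60,5.1,9.2,29,0,0,0,60,5.1,9.1,29,0,0,0,60,5.1,9.1,29,0,0,0,60,5,9.1,29,0,0,0,60,0,0,13,0,0,0,60,0,0,13,0,0,0,60,0,0,0,0,0,0,60]'
python3 - <<'E'
from h import *
plan([((.496,-.298,.015),down(-63.4),5,60)])
E
```

```text
time: 3.45
tool_pos: [0.497, -0.2951, 0.0756]
tcp_rot: [-3.054, -0.728, 0.003]
wrist_force: [-0.2, 0.4, -0.6]
width: 0.699
grip_force: 0.0
-0.4,0.5,12.1,-0.03,0.02,0.04,60,-0.4,0.4,12.1,-0.03,0.02,0.04,60,-0.4,0.4,12.1,-0.03,0.02,0.04,60,-0.4,0.4,12.1,-0.03,0.02,0.04,60,-0.4,0.4,12.1,-0.03,0.02,0.04,60
```

```bash
python3 -m inch '[-0.3,0.4,12,0,0,0,60,-0.3,0.4,12,0,0,0,60,-0.4,0.4,12,0,0,0,60,-0.4,0.4,12,0,0,0,60,-0.4,0.4,10,0,0,0,60,0,0,0,0,0,0,60,0,0,0,0,0,0,60,0,0,0,0,0,0,60]'
python3 -c "
from h import *
im=viewer.read_camera('wrist');cv2.imwrite('pics/w3.png',im[:,:,::-1])"
```

```text
time: 4.25
tool_pos: [0.4979, -0.2995, 0.0192]
tcp_rot: [3.056, 0.727, 0.001]
wrist_force: [-1.4, 0.4, 0.1]
width: 0.699
grip_force: 0.0
```

View pics/w3.png

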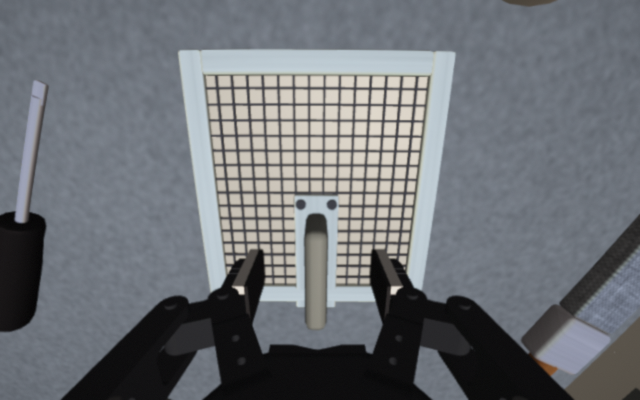

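The grip (316,275) sits centred between the pads (260 and 375). Lower slightly, close, lift.

```bash
python3 -m inch '[0,0,3,0,0,0,30,0,0,0,0,0,0,0,0,0,0,0,0,0,0,0,0,0,0,0,0,0,0,0,0,0,0,0,0,0,0,0,0,0,0,0,0,0,0,0,0,0,0,0,0,0,0,0,0,0]' 60
python3 -m inch '[0,0,-10,0,0,0,0,0,0,-30,0,0,0,0,0,0,-40,0,0,0,0,0,0,-40,0,0,0,0,0,0,-40,0,0,0,0,0,0,-30,0,0,0,0,0,0,-10,0,0,0,0,0,0,0,0,0,0,0]' 60
python3 - <<'E'
from h import *
ph=np.radians(-4.65);O=np.array([.589,.051]);u=np.array([np.cos(ph),np.sin(ph)]);print(O+u*-.073)
P=O+u*-.073
plan([((.50,-.10,.24),down(-80),5,0),((*P,.24),down(-94.65),5,0)])
E
```

```text
time: 5.1
tool_pos: [0.4976, -0.2993, 0.0161]
tcp_rot: [3.056, 0.727, 0.0]
wrist_force: [-0.1, 0.2, 2.2]
width: 0.13
grip_force: 60.7
time: 5.9
tool_pos: [0.4981, -0.2997, 0.2174]
tcp_rot: [3.054, 0.726, 0.003]
wrist_force: [1.0, -0.2, -2.2]
width: 0.129
grip_force: 60.1
[0.51624028 0.05691802]
18.3,-35.5,-4.6,0.03,-0.02,3.35,0,16.2,-36.5,-4.6,0.03,-0.02,3.35,0,14.1,-37.4,-4.6,0.03,-0.02,3.35,0,11.8,-38.1,-4.6,0.03,-0.02,3.35,0,9.6,-38.8,-4.5,0.03,-0.02,3.35,0,8.6,-30.3,0,0,0,2.93,0,7.1,-30.7,0,0,0,2.93,0,5.5,-31.1,0,0,0,2.93,0
3.9,-31.3,0,0,0,2.93,0,2.3,-31.5,0,0,0,2.93,0
```

```bash
python3 -m inch '[18,-35.5,-4.5,0,0,3.35,0,16,-36.5,-4.5,0,0,3.35,0,14,-37.5,-4.5,0,0,3.35,0,12,-38,-4.5,0,0,3.35,0,9.5,-39,-4.5,0,0,3.35,0,8.5,-30,0,0,0,2.9,0,7,-31,0,0,0,2.9,0,0,0,0,0,0,0,0]'
python3 - <<'E'
from h import *
for _ in range(6): viewer.read_camera("wrist")
s=sensors.read_state(); c=cam("wrist"); im=viewer.read_camera("wrist"); cv2.imwrite("pics/w4.png",im[:,:,::-1]); np.savez("w4",*c)
M=R.from_rotvec(s["tcp_rot"]).as_matrix();print(s["tool_pos"],np.degrees(np.arctan2(M[1,1],M[0,1])))
E
```

```text
time: 6.7
tool_pos: [0.5032, -0.0333, 0.235]
tcp_rot: [-3.137, -0.12, 0.008]
wrist_force: [0.0, -1.4, -2.9]
width: 0.127
grip_force: 60.1
[ 0.50455678 -0.03779046  0.23727295] -85.85476932854364
```

View pics/w4.png

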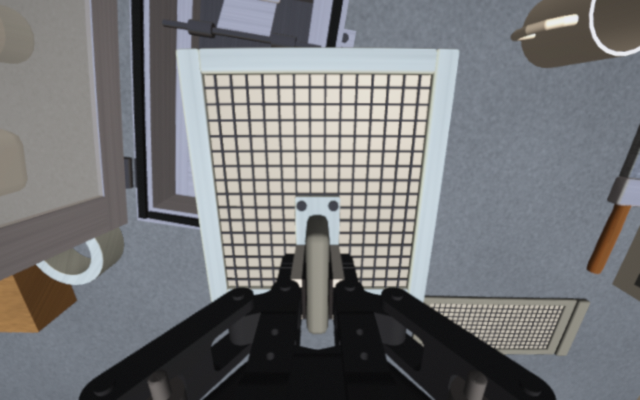

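The wrist view shows the gasket's left edge from (134,0) to the near corner (142,219), its right edge at about (338,10), and the rod from (165,24) to (320,46).

Run:
```python
from h import *
c=[v for v in np.load("w4.npz").values()]; c[1]=float(c[1])
g=cv2.imread("pics/w4.png").max(2)
def run(v,lo,hi):
    i=np.where(v[lo:hi]<40)[0]; return (lo+i[0],lo+i[-1]) if len(i) else None
L=[(r,run(g[r],126,152)) for r in range(10,205,15)]; Rr=[(r,run(g[r],322,350)) for r in range(2,44,6)]
N=[(x,run(g[:,x],205,235)) for x in range(150,195,8)]
print(L,Rr,N)
lp=onz(c,[((a+b)/2,r) for r,(a,b) in [l for l in L if l[1]]],.111); rp=onz(c,[((a+b)/2,r) for r,(a,b) in [l for l in Rr if l[1]]],.111); npn=onz(c,[(x,(a+b)/2) for x,(a,b) in [l for l in N if l[1]]],.111)
fit=lambda P:cv2.fitLine(P[:,:2].astype(np.float32),cv2.DIST_HUBER,0,.001,.001).ravel()
for n,P in (("L",lp),("R",rp),("N",npn)):
    l=fit(P);print(n,P[0].round(4),P[-1].round(4),l,np.degrees(np.arctan2(l[1],l[0])))
rod=onz(c,[(170,24.5),(310,45)],.086);print("rod",rod,np.degrees(np.arctan2(*(rod[0]-rod[1])[1::-1]))-90)
# corner-based origin: assumes gasket mid lines
for ph in (-4.65,-4.2,-5):
    a=np.radians(ph);u=np.array([np.cos(a),np.sin(a)]);v=np.array([-u[1],u[0]])
    print(ph,"v L,R,mid",(lp[:,:2]@v).mean(),(rp[:,:2]@v).mean(),((lp[:,:2]@v).mean()+(rp[:,:2]@v).mean())/2,"u near",(npn[:,:2]@u).mean(),"rod-58",(rod[:,:2]@u)-.058)
    print("prev",np.array([.589,.051])@u,np.array([.589,.051])@v)
```

```text
[(10, (np.int64(132), np.int64(142))), (25, (np.int64(133), np.int64(142))), (40, (np.int64(133), np.int64(142))), (55, (np.int64(134), np.int64(142))), (70, (np.int64(134), np.int64(142))), (85, (np.int64(134), np.int64(143))), (100, (np.int64(135), np.int64(143))), (115, (np.int64(135), np.int64(143))), (130, (np.int64(136), np.int64(144))), (145, (np.int64(137), np.int64(144))), (160, (np.int64(136), np.int64(145))), (175, (np.int64(137), np.int64(145))), (190, (np.int64(139), np.int64(145)))] [(2, (np.int64(334), np.int64(341))), (8, (np.int64(333), np.int64(340))), (14, (np.int64(332), np.int64(339))), (20, (np.int64(331), np.int64(338))), (26, (np.int64(330), np.int64(337))), (32, (np.int64(330), np.int64(336))), (38, (np.int64(329), np.int64(335)))] [(150, (np.int64(213), np.int64(216))), (158, (np.int64(214), np.int64(218))), (166, (np.int64(215), np.int64(219))), (174, (np.int64(216), np.int64(221))), (182, (np.int64(217), np.int64(222))), (190, (np.int64(218), np.int64(223)))]
L [0.6591 0.1279 0.111 ] [0.498  0.1421 0.111 ] [ 0.9960466  -0.08883243  0.5828552   0.13451518] 
[... 156 characters left out ...]
 0.0947 0.111 ] [0.08622614 0.9962756  0.46943438 0.11587589] 85.05346
rod [[ 0.65508604  0.11218938  0.086     ]
 [ 0.64582281 -0.02022922  0.086     ]] -4.001558236527089
-4.65 v L,R,mid 0.18135941999831123 0.01301984093467484 0.09718963046649304 u near 0.4584953454243785 rod-58 [0.58583478 0.58733705]
prev 0.5829268075448856 0.09858162630798865
-4.2 v L,R,mid 0.17687667773509932 0.007815271626344147 0.09234597468072174 u near 0.459687178238739 rod-58 [0.58711024 0.58756999]
prev 0.5836830790316966 0.09400033644662242
-5 v L,R,mid 0.18483827715699608 0.01706730047814033 0.10095278881756821 u near 0.45754880742632015 rod-58 [0.58481529 0.58712835]
prev 0.5823137342959076 0.10214066208104967
```

Run:
```python
from h import *
plan([((.521,.0554,.20),down(-94.8),6,0),((.521,.0554,.16),down(-94.8),2,0)])
```

```text
3.8,-15.3,6.3,0,0.01,1.49,0,3.4,-15.4,6.3,0,0.01,1.49,0,3,-15.5,6.3,0,0.01,1.49,0,2.6,-15.6,6.3,0,0.01,1.49,0,2.2,-15.6,6.3,0,0.01,1.49,0,1.8,-15.7,6.3,0,0.01,1.49,0,0,0,20,0,0,0,0,0,0,20,0,0,0,0
```

```bash
python3 -m inch '[3.8,-15.3,6.3,0,0,1.5,0,3.4,-15.4,6.3,0,0,1.5,0,3,-15.5,6.3,0,0,1.5,0,2.6,-15.6,6.3,0,0,1.5,0,2.2,-15.6,6.3,0,0,1.5,0,1.8,-15.7,6.3,0,0,1.5,0,0,0,20,0,0,0,0,0,0,12,0,0,0,0]'
python3 - <<'E'
from h import *
for _ in range(4): viewer.read_camera("wrist")
s=sensors.read_state(); c=cam("wrist"); im=viewer.read_camera("wrist"); cv2.imwrite("pics/w5.png",im[:,:,::-1]); np.savez("w5",*c)
im=viewer.read_camera("scene"); cv2.imwrite("pics/s5.png",im[:,:,::-1])
M=R.from_rotvec(s["tcp_rot"]).as_matrix();print(s["tool_pos"],np.degrees(np.arctan2(M[1,1],M[0,1])))
plan([((.521,.0554,.09),down(-94.8),7,0)])
E
```

```text
time: 7.85
tool_pos: [0.5208, 0.056, 0.1673]
tcp_rot: [3.139, -0.132, -0.002]
wrist_force: [-0.5, 0.1, -2.8]
width: 0.125
grip_force: 60.1
[0.5209705  0.05576672 0.16835081] -94.84791259293213
-0.1,0.1,11.3,0,-0.01,-0.01,0,-0.1,0.1,11.3,0,-0.01,-0.01,0,-0.1,0.1,11.3,0,-0.01,-0.01,0,-0.1,0.1,11.3,0,-0.01,-0.01,0,-0.1,0.1,11.3,0,-0.01,-0.01,0,-0.1,0.1,11.3,0,-0.01,-0.01,0,-0.1,0.1,11.3,0,-0.01,-0.01,0
```

View pics/w5.png

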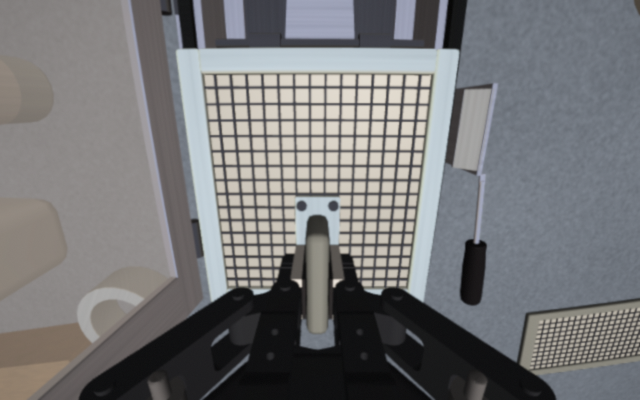

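Gasket edges at (186,20) and (457,20) sit evenly about the screen's front edge (179 to 458), so it is centred. Lower it.

```bash
python3 -m inch '[0,0,12,0,0,0,0,0,0,14,0,0,0,0,0,0,14,0,0,0,0,0,0,14,0,0,0,0,0,0,14,0,0,0,0,0,0,10,0,0,0,0,0,0,5,0,0,0,0,0,0,0,0,0,0,0]'
python3 -m inch '[0,0,2,0,0,0,0,0,0,2,0,0,0,0,0,0,2,0,0,0,0,0,0,2,0,0,0,0,0,0,0,0,0,0,0,0,0,0,0,0,0,0,0,0,0,0,0,0,0,0,0,0,0,0,0,0]'
```

```text
time: 8.95
tool_pos: [0.5204, 0.0564, 0.0844]
tcp_rot: [3.139, -0.131, -0.003]
wrist_force: [-0.5, 0.7, -2.2]
width: 0.129
grip_force: 60.1
time: 9.75
tool_pos: [0.5212, 0.0564, 0.0776]
tcp_rot: [-3.139, 0.131, -0.0]
wrist_force: [0.0, -0.1, -3.1]
width: 0.126
grip_force: 60.1
```

```bash
python3 -m inch '[0,0.5,1,0,0,0,0,0,0,0.5,0,0,0,0,4,0,0,0,0,0,0,8,0,0,0,0,0,0,8,0,0,0,0,0,0,8,0,0,0,0,0,0,8,0,0,0,0,0,0,0,0,0,0,0,0]' 80
python3 -m inch '[6,0,0,0,0,0,0,6,0,0,0,0,0,0,6,0,0,0,0,0,0,6,0,0,0,0,0,0,6,0,0,0,0,0,0,4,0,0,0,0,0,0,0,0,0,0,0,0,0,0,0,0,0,0,0,0]'
```

```text
time: 10.55
tool_pos: [0.5549, 0.0536, 0.0773]
tcp_rot: [3.139, -0.131, -0.001]
wrist_force: [-0.0, -0.8, -2.3]
width: 0.133
grip_force: 60.1schema error: expected a multiple of 7 numbers
```

```bash
python3 -m inch '[6,0,0,0,0,0,0, 6,0,0,0,0,0,0, 6,0,0,0,0,0,0, 6,0,0,0,0,0,0, 6,0,0,0,0,0,0, 4,0,0,0,0,0,0, 0,0,0,0,0,0,0, 0,0,0,0,0,0,0]'
```

```text
time: 11.35
tool_pos: [0.5901, 0.0506, 0.0775]
tcp_rot: [3.139, -0.131, 0.004]
wrist_force: [2.2, 0.1, -6.0]
width: 0.129
grip_force: 59.6
```

```bash
python3 -m inch '[0,0,1,0,0,0,0, 3,0,0,0,0,0,0, 3,0,0,0,0,0,0, 3,0,0,0,0,0,0, 2,0,0,0,0,0,0, 0,0,0,0,0,0,0, 0,0,0,0,0,0,0, 0,0,0,0,0,0,0]'
```

```text
time: 12.15
tool_pos: [0.5997, 0.05, 0.0764]
tcp_rot: [-3.139, 0.131, 0.001]
wrist_force: [-3.2, 1.7, -2.9]
width: 0.129
grip_force: 60.2
```

Run:
```python
from h import *
ph=np.radians(-4.8);u=np.array([np.cos(ph),np.sin(ph)]);v=np.array([-u[1],u[0]]);s=sensors.read_state();d=s["tool_pos"][:2]-[.5927,.0494];print(d@u,d@v,s["tool_pos"][2],s["wrist_force"],s["torque"])
```

```text
0.0068811530480176394 0.001218585334371233 0.07641839084874703 [-3.20828736  1.66079442 -2.89783434] [ 0.27490498  0.74285206 -0.08322073]
```

```bash
python3 -m inch '[0,0,0.5,0,0,0,0, 2,0,0,0,0,0,0, 2,0,0,0,0,0,0, 2,0,0,0,0,0,0, 0,0,0,0,0,0,0, 0,0,0,0,0,0,0, 0,0,0,0,0,0,0, 0,0,0,0,0,0,0]'
```

```text
time: 12.95
tool_pos: [0.5996, 0.0502, 0.076]
tcp_rot: [-3.138, 0.132, 0.02]
wrist_force: [-23.6, 4.3, 13.7]
width: 0.129
grip_force: 62.6
```

```bash
python3 -m inch '[-2,0,0,0,0,0,0, -2,0,-0.5,0,0,0,0, 0,0,0,0,0,0,0, 0,0,0,0,0,0,0, 0,0,0,0,0,0,30, 0,0,0,0,0,0,30, 0,0,0,0,0,0,30, 0,0,0,0,0,0,30]'
python3 -m inch '[0,0,-10,0,0,0,30, 0,0,-30,0,0,0,30, 0,0,-40,0,0,0,30, 0,0,-40,0,0,0,30, 0,0,-40,0,0,0,30, 0,0,-40,0,0,0,30, 0,0,-30,0,0,0,0, 0,0,0,0,0,0,0]'
python3 - <<'E'
from h import *
for _ in range(5): viewer.read_camera("wrist")
c=cam("wrist"); im=viewer.read_camera("wrist"); np.savez("w6",*c)
im2=viewer.read_camera("scene"); im3=viewer.read_camera("side")
cv2.imwrite("pics/w6.png",im[:,:,::-1]);cv2.imwrite("pics/s6.png",im2[:,:,::-1]);cv2.imwrite("pics/d6.png",im3[:,:,::-1])
a=cv2.resize(im2[120:300,270:450],(400,400));b=cv2.resize(im3[70:250,250:430],(400,400));w=cv2.resize(im,(320,200))
o=np.zeros((600,800,3),np.uint8);o[:400,:400]=a;o[:400,400:]=b;o[400:,:320]=w;cv2.imwrite("pics/m6.png",o[:,:,::-1])
E
```

```text
time: 13.75
tool_pos: [0.6032, 0.0495, 0.0773]
tcp_rot: [3.139, -0.131, 0.004]
wrist_force: [-0.1, -0.0, -0.0]
width: 0.354
grip_force: 0.0
time: 14.55
tool_pos: [0.605, 0.0497, 0.3144]
tcp_rot: [-3.138, 0.131, -0.019]
wrist_force: [0.5, 0.1, 0.6]
width: 0.019
grip_force: 0.0
```

View pics/m6.png

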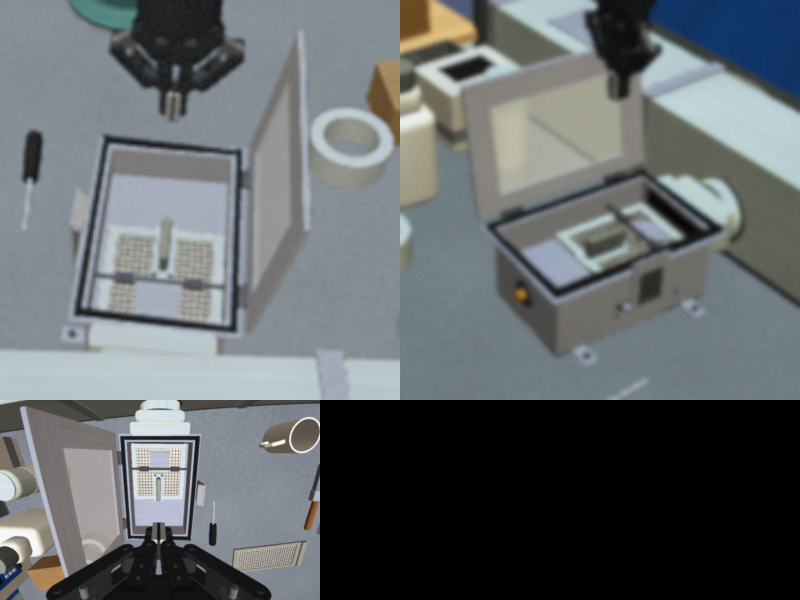

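The trap view shows the screen home: its plain end lies under the rod and flap against the far wall, the grip stands in front of the rod, and it is centred. The lid's free edge runs from scene (406,135) to (409,226). Next, the lid angle.

```bash
cat >> h.py <<'E'
PH=np.radians(-4.8);TR=R.from_euler('z',PH);O=np.array([.5927,.0494,0])
def tw(p): return O+TR.apply(p)
def lidpt(th,r,h=0.0,x=0.):  # on lid, r from hinge, h above underside (outer face = .006)
    return tw([x,.095-r*np.cos(th)+h*np.sin(th),.114+r*np.sin(th)+h*np.cos(th)])
E
python3 - <<'E'
from h import *
c=cam("scene");cw=[v for v in np.load("w6.npz").values()];cw[1]=float(cw[1])
for th in np.arange(1.6,2.01,.05):
    print(th.round(2),*[proj(c,lidpt(th,.193,.003,x)).round(0) for x in(-.137,.137)],*[proj(cw,lidpt(th,.193,.003,x)).round(0) for x in(-.137,.137)])
s=sensors.read_state();print(s["tool_pos"])
E
```

```text
1.6 [[394. 131.]] [[395. 221.]] [[185. 425.]] [[88.  6.]]
1.65 [[398. 132.]] [[399. 221.]] [[173. 424.]] [[69.  7.]]
1.7 [[402. 133.]] [[404. 222.]] [[161. 422.]] [[52.  9.]]
1.75 [[406. 133.]] [[409. 223.]] [[151. 420.]] [[36. 12.]]
1.8 [[409. 134.]] [[414. 224.]] [[141. 417.]] [[22. 14.]]
1.85 [[413. 135.]] [[418. 225.]] [[131. 413.]] [[ 9. 17.]]
1.9 [[417. 137.]] [[423. 227.]] [[123. 409.]] [[-1. 20.]]
1.95 [[420. 138.]] [[427. 228.]] [[115. 404.]] [[-10.  23.]]
2.0 [[424. 139.]] [[431. 230.]] [[108. 399.]] [[-17.  26.]]
[0.6011015  0.04960864 0.30463806]
```

Lid angle comes out at about 1.74. Next: go over the lid, come down outside it, and push it round.

Run:
```python
from h import *
D=down(-94.8)
W=lambda y,z:tw([0,y,z])
print("A");plan([(W(.0,.37),D,2,0),(W(.185,.37),D,5,0),(W(.19,.36),D,1,0),(W(.185,.27),D,3,0),(W(.15,.27),D,2,0),(W(.12,.27),D,3,0)])
th=[1.4,1.2,1.0,.8,.6,.4,.25,.12]
print("B");seg=[]
for t in th:
    off=.010*min(1,t/.5)
    seg.append((W(.095-.165*np.cos(t)+.006*np.sin(t)+off,.114+.165*np.sin(t)+.006*np.cos(t)),D,2,0))
plan(seg,(W(.12,.27),D))
```

```text
A
-4.3,0.5,-32.7,0.01,0.09,0,0,-4.2,0.5,-32.7,0.01,0.09,0,0,0,-37,0,0,0,0,0,0,-37,0,0,0,0,0,0,-37,0,0,0,0,0,0,-37,0,0,0,0,0,0,-37,0,0,0,0,0,0,-5,10,0,0,0,0
0,1.7,30,0,0,0,0,0,1.7,30,0,0,0,0,0,1.7,30,0,0,0,0,0,17.5,0,0,0,0,0,0,17.5,0,0,0,0,0,0,10,0,0,0,0,0,0,10,0,0,0,0,0,0,10,0,0,0,0,0
B
0,18.6,-3.8,0,0,0,0,0,18.6,-3.8,0,0,0,0,0,16,3.8,0,0,0,0,0,16,3.8,0,0,0,0,0,15,6.9,0,0,0,0,0,15,6.9,0,0,0,0,0,13.3,9.8,0,0,0,0,0,13.3,9.8,0,0,0,0
0,11.1,12.2,0,0,0,0,0,11.1,12.2,0,0,0,0,0,9.4,14.2,0,0,0,0,0,9.4,14.2,0,0,0,0,0,5.9,11.6,0,0,0,0,0,5.9,11.6,0,0,0,0,0,3.7,10.5,0,0,0,0,0,3.7,10.5,0,0,0,0
```

```bash
python3 -m inch '[-4,0.5,-33,0,0,0,0, -4,0.5,-33,0,0,0,0, 0,-37,0,0,0,0,0, 0,-37,0,0,0,0,0, 0,-37,0,0,0,0,0, 0,-37,0,0,0,0,0, 0,-37,0,0,0,0,0, 0,-5,0,0,0,0,0]'
python3 - <<'E'
from h import *
viewer.read_camera("wrist");s=sensors.read_state();print(TR.inv().apply(s["tool_pos"]-O),s["tcp_rot"],s["q"])
E
```

```text
time: 15.75
tool_pos: [0.6091, 0.2426, 0.3708]
tcp_rot: [-3.138, 0.125, 0.004]
wrist_force: [-0.7, 0.1, -0.0]
width: 0.001
grip_force: 0.0
[3.60288365e-04 1.92711913e-01 3.70832457e-01] [ 3.1389573  -0.12593015 -0.00363631] [3.38882775e-01 1.77835784e-01 1.45622500e+00 7.57381691e-04
 1.50972267e+00 1.98982597e+00]
```

```bash
python3 -m inch '[0,0,32,0,0,0,0, 0,0,32,0,0,0,0, 0,0,36,0,0,0,0, 0,18,0,0,0,0,0, 0,18,0,0,0,0,0, 0,10,0,0,0,0,0, 0,10,0,0,0,0,0, 0,10,0,0,0,0,0]'
python3 -m inch '[0,18.5,-3,0,0,0,0, 0,18.5,-3,0,0,0,0, 0,16,4,0,0,0,0, 0,16,4,0,0,0,0, 0,15,7,0,0,0,0, 0,15,7,0,0,0,0, 0,13,10,0,0,0,0, 0,13,10,0,0,0,0]'
python3 - <<'E'
from h import *
s=sensors.read_state();print(TR.inv().apply(s["tool_pos"]-O),s["wrist_force"],s["tcp_rot"])
a=viewer.read_camera("side");b=viewer.read_camera("scene")
cv2.imwrite("pics/m7.png",np.hstack([cv2.resize(a[40:240,240:440],(400,400)),cv2.resize(b[100:300,260:460],(400,400))])[:,:,::-1])
E
```

```text
time: 16.6
tool_pos: [0.6055, 0.1724, 0.2756]
tcp_rot: [-3.136, 0.132, -0.008]
wrist_force: [0.2, 3.3, 2.8]
width: 0.002
grip_force: 1.4
time: 17.4
tool_pos: [0.5934, 0.0469, 0.2353]
tcp_rot: [3.138, -0.132, -0.001]
wrist_force: [1.3, 0.1, 1.0]
width: 0.0
grip_force: 0.9
[ 0.00093881 -0.00239697  0.23533835] [1.29252751 0.07319648 0.99772011] [ 3.13838718e+00 -1.31531672e-01 -8.02040619e-04]
```

View pics/m7.png

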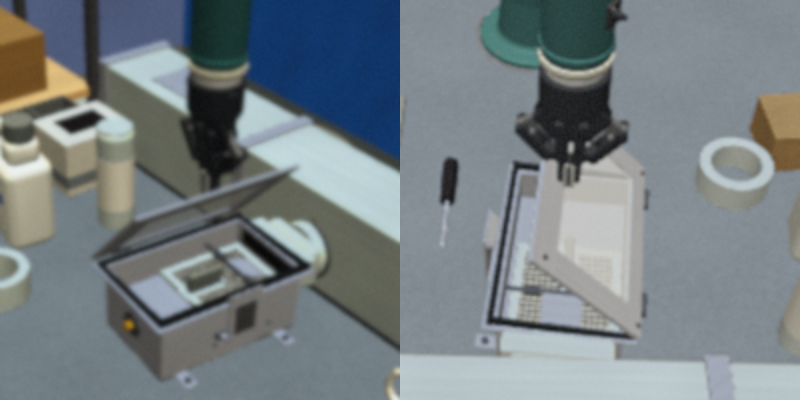

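The lid has swung to about 0.8 rad and the fingertips are on its free-edge bar at the middle. Continue the arc.

```bash
python3 -m inch '[0,12,12,0,0,0,0, 0,12,12,0,0,0,0, 0,10,14,0,0,0,0, 0,10,14,0,0,0,0, 0,7,12,0,0,0,0, 0,6,12,0,0,0,0, 0,4,10,0,0,0,0, 0,4,10,0,0,0,0]'
python3 - <<'E'
from h import *
s=sensors.read_state();print(TR.inv().apply(s["tool_pos"]-O),s["wrist_force"])
E
```

```text
time: 18.3
tool_pos: [0.5883, -0.0168, 0.1396]
tcp_rot: [3.139, -0.131, -0.0]
wrist_force: [-0.7, 0.7, 0.7]
width: -0.004
grip_force: 0.4
[ 0.00112199 -0.06633004  0.13964292] [-0.72949091  0.73709477  0.67071774]
```

```bash
python3 -m inch '[0,2,4,0,0,0,0, 0,2,4,0,0,0,0, 0,0,4,0,0,0,0, 0,0,3,0,0,0,0, 0,0,3,0,0,0,0, 0,0,2,0,0,0,0, 0,0,0,0,0,0,0, 0,0,0,0,0,0,0]'
```

```text
time: 19.1
tool_pos: [0.5879, -0.0209, 0.1228]
tcp_rot: [3.138, -0.13, 0.0]
wrist_force: [-6.1, -0.9, 10.6]
width: 0.0
grip_force: 5.3
```

```bash
python3 -m inch '[0,0,1,0,0,0,0, 0,0,1,0,0,0,0, 0,0,1,0,0,0,0, 0,0,1,0,0,0,0, 0,0,1,0,0,0,0, 0,0,0,0,0,0,0, 0,0,0,0,0,0,0, 0,0,0,0,0,0,0]'
```

```text
time: 19.9
tool_pos: [0.5881, -0.021, 0.1199]
tcp_rot: [3.138, -0.13, 0.001]
wrist_force: [-10.8, -0.5, 21.4]
width: -0.002
grip_force: 10.7
```

```bash
python3 -m inch '[0,0,1,0,0,0,0, 0,0,1,0,0,0,0, 0,0,0,0,0,0,0, 0,0,0,0,0,0,0, 0,0,-5,0,0,0,0, 0,0,-3,0,0,0,0, 0,0,0,0,0,0,0, 0,0,0,0,0,0,0]'
python3 -m inch '[0,0,-10,0,0,0,0, 0,0,-40,0,0,0,0, 0,0,-45,0,0,0,0, 0,0,-45,0,0,0,0, 0,0,-45,0,0,0,0, 0,0,-30,0,0,0,0, 0,0,0,0,0,0,0, 0,0,0,0,0,0,0]'
python3 - <<'E'
from h import *
a=viewer.read_camera("side");b=viewer.read_camera("wrist")
cv2.imwrite("pics/m8.png",np.hstack([cv2.resize(a[120:240,270:420],None,fx=3.2,fy=3.2),cv2.resize(b,(480,384))])[:,-800:,::-1])
E
```

```text
time: 20.7
tool_pos: [0.5888, -0.0205, 0.1223]
tcp_rot: [3.139, -0.131, 0.003]
wrist_force: [-0.5, -0.9, 6.7]
width: -0.003
grip_force: 3.1
time: 21.5
tool_pos: [0.5882, -0.0204, 0.3371]
tcp_rot: [3.139, -0.131, 0.002]
wrist_force: [-0.5, 0.4, -1.0]
width: 0.001
grip_force: 0.0
```

View pics/m8.png

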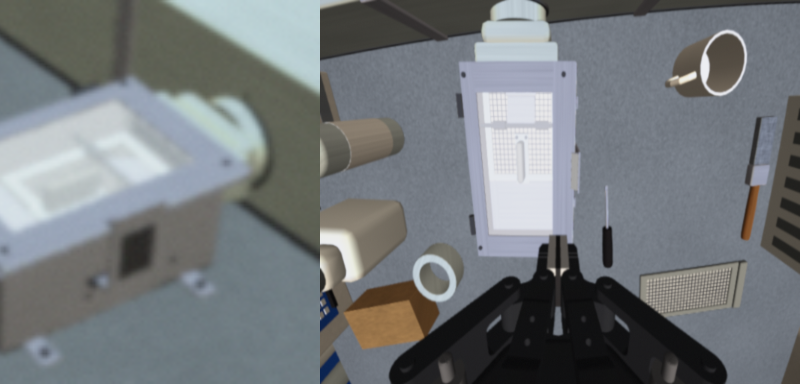

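I've now viewed 11 pictures, one over the limit of 10, so I won't view any more. The last one shows the lid flat over the trap, with the screen visible through the window. I'll check the latch by touch: an unlatched lid would sit at least 126.6 mm high at lid_press, a latched one about 122 mm.

```bash
python3 -m inch '[0,0,45,0,0,0,0, 0,0,45,0,0,0,0, 0,0,45,0,0,0,0, 0,0,45,0,0,0,0, 0,0,20,0,0,0,0, 0,0,6,0,0,0,0, 0,0,0,0,0,0,0, 0,0,0,0,0,0,0]'
python3 -m inch '[0,0,2,0,0,0,0, 0,0,2,0,0,0,0, 0,0,1,0,0,0,0, 0,0,0,0,0,0,0, 0,0,0,0,0,0,0, 0,0,0,0,0,0,0, 0,0,0,0,0,0,0, 0,0,0,0,0,0,0]'
```

```text
time: 22.4
tool_pos: [0.5888, -0.0205, 0.1314]
tcp_rot: [3.139, -0.131, 0.002]
wrist_force: [0.3, -0.6, -0.1]
width: -0.003
grip_force: 0.0
time: 23.2
tool_pos: [0.588, -0.0204, 0.1255]
tcp_rot: [3.139, -0.131, -0.0]
wrist_force: [0.7, 0.4, 0.4]
width: -0.0
grip_force: 0.0
```

```bash
python3 -m inch '[0,0,1,0,0,0,0, 0,0,1,0,0,0,0, 0,0,0,0,0,0,0, 0,0,0,0,0,0,0, 0,0,0,0,0,0,0, 0,0,0,0,0,0,0, 0,0,0,0,0,0,0, 0,0,0,0,0,0,0]'
python3 -m inch '[0,0,1,0,0,0,0, 0,0,0.5,0,0,0,0, 0,0,0.5,0,0,0,0, 0,0,0,0,0,0,0, 0,0,0,0,0,0,0, 0,0,0,0,0,0,0, 0,0,0,0,0,0,0, 0,0,0,0,0,0,0]'
```

```text
time: 24.0
tool_pos: [0.588, -0.0204, 0.1235]
tcp_rot: [-3.139, 0.131, -0.0]
wrist_force: [0.3, 0.3, -0.3]
width: -0.001
grip_force: 0.0
time: 24.8
tool_pos: [0.5881, -0.0204, 0.1223]
tcp_rot: [3.139, -0.131, 0.001]
wrist_force: [-1.4, -0.3, 5.1]
width: -0.001
grip_force: 2.5
```

Contact starts at about 122.5 mm, the latched height (an unlatched lid would have stopped the finger at 126.6 mm). Retreat and hand in.

```bash
python3 -m inch '[0,0,-10,0,0,0,0, 0,0,-30,0,0,0,0, 0,0,-40,0,0,0,0, 0,0,-40,0,0,0,0, 0,0,-20,0,0,0,0, 0,0,0,0,0,0,0, 0,0,0,0,0,0,0, 0,0,0,0,0,0,0]'
python3 -c "
from workcell import job;print(job.finish_job())"
```

```text
time: 25.6
tool_pos: [0.5868, -0.0203, 0.2595]
tcp_rot: [-3.139, 0.131, 0.005]
wrist_force: [0.2, -0.1, 0.3]
width: 0.001
grip_force: 0.0
the job is handed in; nothing more can be done
None
```

The lint screen is fully home under the hold-down flap, the lid is latched (checked by touch), the arm is clear, and the job was handed in at about 26 s, though I viewed 11 pictures against the limit of 10 and the hand-in returned no verdict.

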